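Clamp the long test bar in the bench thickness gauge

TASK

Measure the longer of the two white test bars: lay it in the pocket of the gauge's drawn-out carriage, slide the carriage fully home under the spindle, then turn the black ratchet cap clockwise (seen from above), regripping as needed, until the spindle bears on the bar and the clutch has slipped by at least three clicks (30 degrees of slip in all). Turn it by the cap, not by the steel thimble under it, so that the bar is never overtightened. Finally throw the lock lever over to its far stop, and leave the bar clamped and everything else where it stands.

Things in the scene. Friction and masses are not known exactly. Their poses are not given: they have to be found in the camera images.
- long_bar: The longer of two white ceramic test bars, 100 x 30 x 28 mm (x, y, z), edges rounded 3 mm, 0.14 to 0.28 kg, lying on the worktop to the right. Origin: centre of its underside; x along its length.
- short_bar: The shorter white ceramic test bar, 66 x 30 x 28 mm, otherwise alike; not to be used or shifted. Origin: centre of its underside; x along its length. The two bars may stand in either place.
- gauge: Grey bench thickness gauge, fixed to the worktop. Origin: on the spindle's vertical axis, at worktop height; x from its front to the column behind the spindle, y along the carriage's way, z up. Base plate 150 x 400 x 18 mm (x -50 to +100, y -240 to +160 mm).
- column_top (a point): Middle of the top of the gauge's column, 148 mm up (its x, in mm, is +77). Column: x +57 to +97, y -35 to +35. It carries an arm forward over the carriage (x -28 to +97, y -28 to +28, z 118 to 148) with a bush on the spindle axis down to z 104, and a read-out box on top (x +51 to +95, y -38 to +38, up to z 183). All in the gauge's frame.
- carriage (a joint): The steel carriage's travel in m along the gauge's +y: 0 fully drawn out (pocket centre at gauge y = -120 mm), 0.120 fully home (pocket centre under the spindle). It starts between 0 and 0.02 and stays where it is left; about 2 N of friction.
- pocket (a point): On the carriage: centre of the pocket's flat floor, 36 mm above the worktop; gauge's axes. The deck is 70 mm wide (x). The long bar lies here with its length along the gauge's y, between guides 6 mm high: 5 mm clear of its ends (across x, 30 mm wide) and 5 mm clear of its sides, there only 42 to 54 mm from the middle, so the middle is open for fingers.
- handle_plate (a point): Middle of the top edge of the upright handle plate at the outer (-y) end of the carriage: 60 mm wide in x, 8 mm thick in y, its top 82 mm above the worktop and 46 mm above the deck; 90 mm from the pocket centre. Push its outer face towards the gauge's +y to send the carriage home. A strip of deck 3 mm long lies outside it.
- spindle: The steel spindle that comes down from the arm on the gauge's axis, with a round foot of 28 mm diameter. Origin: centre of the foot's underside, 75 mm above the worktop when fully raised. A bar in the pocket has its top at 64 mm, so the foot meets it 11 mm below fully raised. The spindle does not turn.
- thimble (a joint): Turn in rad of the steel thimble (32 mm diameter, 30 mm high, black line on its side) on the arm: 0 spindle fully raised, growing clockwise from above, 2.55 mm of spindle per rad. Stays where left; thimble and cap never rise or sink. Starts at 1.4 to 2.3; the spindle meets the long bar at about 4.3; within 0.4 rad more, at about 20 N, the cap slips. Turns with 0.07 N m.
- ratchet_cap (a joint): Slip in rad of the ratchet cap on the thimble, 0 at the start, growing clockwise from above. The cap carries the thimble round until 0.12 N m is exceeded (when the spindle bears hard on the bar); then it slips on the standing thimble, one click each 10 degrees (0.175 rad). Three clicks are 0.52 rad.
- cap_top (a point): Centre of the top face of the black fluted ratchet cap, 218 mm above the worktop on the gauge's axis. The cap is 40 mm in diameter and 34 mm high (z 184 to 218 mm) with a light line on its top; the thinner thimble is under it. Nothing within 100 mm of it stands higher than 184 mm.
- lock (a joint): Swing in rad of the lock lever on the gauge's left (+y) end: near 0 it leans to the gauge's front (-x), 1.0 is its far stop, leaning to the rear (+x). It stays where it is left; about 1 N at its tip moves it. Starts between 0 and 0.15.
- lock_tip (a point): Centre of the lock lever's black ball (26 mm diameter), 75 mm from the hinge, on a 10 mm rod. The hinge runs along the gauge's y, at gauge x 0, y +125 mm, z 40 mm, on a block 70 x 50 mm (x, y) up to z 43 mm. The ball goes from x -36 over x 0 (z 115 mm) to x +36 mm; z 106 mm at both ends.
- petri_dish: Bystander: pink petri dish, 89 mm across, 15 mm high, at the right. Origin: centre of its underside.
- tape_roll: Bystander: lying roll of beige tape, 93 mm across, 18 mm high, at the left. Origin: centre of its underside.
- slide_carton: Bystander: small carton 28 x 78 x 30 mm, behind on the right. Origin: centre of its underside.
- cover_carton: Bystander: small carton 50 x 50 x 22 mm, at the left. Origin: centre of its underside.
- vial: Bystander: small white-capped vial, 24 mm across, 47 mm high, behind the bars. Origin: centre of its underside.
Not all that is in view belongs to the job. What is shaped like the long_bar but pink or turquoise is not meant.

How it is judged:
On the way, in this order (a step that is already met when the one before it is completed fails the run):
1. the long bar lies flat in the carriage's pocket, let go, the carriage still drawn out (x of long_bar in the frame of pocket between -0.007 and 0.007 m and y of long_bar in the frame of pocket between -0.008 and 0.008 m and z of long_bar in the frame of pocket between -0.004 and 0.004 m and angle between the x axis of long_bar and the y axis of pocket, either way round below 0.2 rad and value of joint carriage below 0.06 m and contact force between the fingers and long_bar below 0.1 N), for 0.2 s.
2. the carriage is fully home with the bar in it (x of long_bar in the frame of pocket between -0.007 and 0.007 m and y of long_bar in the frame of pocket between -0.008 and 0.008 m and z of long_bar in the frame of pocket between -0.004 and 0.004 m and angle between the x axis of long_bar and the y axis of pocket, either way round below 0.2 rad and value of joint carriage above 0.116 m), for 0.2 s.
3. the spindle bears on the bar (all of step 2 and contact force between spindle and long_bar above 3 N), for 0.05 s.
4. the clutch has slipped by three clicks with the spindle on the bar (all of step 2 and value of joint ratchet_cap above 0.45 rad and contact force between spindle and long_bar above 5 N), for 0.1 s.
5. the lock lever is thrown to its far stop (value of joint lock above 0.88 rad), for 0.2 s.
At the end, for the whole second after the job is handed in: Long bar in the pocket (within 7 mm across, 8 along, 4 in height, 0.2 rad), at rest; carriage home (over 116 of 120 mm); spindle pressing on the bar with over 5 N; cap slipped clockwise over 0.45 rad in all; lock lever beyond 0.88 of 1.0 rad (all of step 4 and value of joint lock above 0.88 rad and linear speed of long_bar below 0.02 m/s); the robot touches nothing.
It fails at once if the bar is overtightened (over 45 N), as by turning the thimble itself (contact force between spindle and long_bar above 45 N).
It fails at once if a bystander or the short bar is shifted by more than 40 mm (distance of any of short_bar, petri_dish, tape_roll, slide_carton, cover_carton, vial from where it was at the start of the episode above 0.04 m).
It also fails if it takes over 72 s, if anything falls off the work surface, if the arm or the gripper's body presses on something with over 40 N, if the wrist force passes 120 N, or if a joint passes its speed limit or range.

ROBOT

A 7-joint arm with a two-finger parallel gripper is mounted at the origin on a cart in front of the work surface, level with it; the furniture and walls round the work are solid. World frame = base frame: x ahead of the robot, y to its left, z up, the work surface at z = 0. Lengths are in m, angles in rad, forces in N, time in s.
With the tool pointing down it reaches from about 0.4 to 0.9 m from the base axis. Payload 5.5 kg.
Tool frame: the origin (TCP) lies at the very end of the fingers, on their centre line; the grasp point (between the pads) lies 19 mm behind it (r.grip_depth is the distance from the TCP to the grasp point, in m); z points along the fingers, y is the line along which they close (so a half turn about z gives the same grasp; the last joint's range is limited). The gripper opens to 92 mm and grips with 3 to 60 N. Pads are 19 mm wide; open, the fingers measure 130 mm over their backs; the gripper's body (75 mm by 190 mm) begins 47 mm behind the grasp point.
Start: joints at [-0.873, 0.501, -0.427, 1.55, 0.221, 1.138, -0.21], TCP at [0.274, 0.59, 0.227] pointing down, gripper open.
Joint ranges: [-2.88, 2.88], [-0.31, 2.03], [-1.54, 1.56], [0.2, 2.42], [-1.41, 4.55], [0.19, 2.02], [-2.57, 2.57]. Speed limits (rad/s): [2.57, 2.57, 3.14, 3.14, 3.14, 3.14, 3.14].

INTERFACE

Orientations are given as a unit quaternion [x, y, z, w].
In Python, from cell import r gives the robot as it stands. The module is installed in compiled form; this text tells all that it offers.
- The arm moves only by the tool apply_moves, never from a script. Its argument "series" is a list of rows, each an object of numbers: "tx", "ty", "tz": the shift along the world's x, y, z in cm; "rx", "ry", "rz": the turn, a rotation vector about the world's x, y, z in rad. In form: [{"tx": .., "ty": .., "tz": .., "rx": .., "ry": .., "rz": ..}, ...]. A call has 1 to 8 rows; each row shifts and turns the commanded pose from where the row before left it; what a row does not reach is not made up. A row lasts 1/10 s, in which the tool goes at most 50 mm and 8.59 degrees, less where a joint would pass 70% of its speed; a pose out of reach is approached as far as the arm can. A call is refused whole if a number of a shift passes 5 or a number of a turn 0.15, either way. A call with a gripper value outside its range is refused whole. "gripper" is the finger opening in cm, from 0 to 9.18, set as the call begins (left out, the last holds). The fingers move at their own pace and stop on an object; the grip force is fixed at half the most. Time passes only in rows, so rows that do not move let the fingers close. It gives the time, the measured TCP pose, the force, the opening and the grip force at its end, in the units of the state.
- r.observe(): the state, without advancing time (a new reading comes with each control period).
- r.capture(name): name is "scene" or "top" or "wrist"; returns a dict with "img" (480x640x3 uint8, red, green, blue), "fx", "fy", "cx", "cy" (pixels), "distortion" ([k1, k2, p1, p2, k3] as OpenCV has them; the pictures are not rectified), "pose" (4x4, takes a point from camera to world coordinates). Camera axes: x right, y down, z forward; pixel columns grow to the right and rows downward; lengths in m; the calibration is good to about 2 mm. A picture is of the moment at which its call begins. There is no depth.
- r.job_done(): hands the job in; it is judged then, once.
The state is a dict: "time": time; "joint_pos": joint angles; "joint_velocities": joint speeds; "joint_torque": joint torques, N m; "position": TCP position; "tcp_rot": TCP orientation; "force": force on the tool from outside, world axes, zero at the start; "wrist_torque": the same for the moment, N m; "opening": finger opening in m; "grasp_force": force on a finger pad.
Only numpy, scipy, OpenCV 4.12 (cv2) and the standard library are available. Lean on these libraries where they do the work, as an engineer would, in place of code of your own. Each camera call takes 0.05 s, during which the arm holds its last target. There are 200 camera calls.

## Working session

There is one attempt and no reset: what is moved stays moved. The work goes in short steps, Python scripts to look and compute and a tool call to move; the robot and the scene stay as the last step left them, time stands still between calls to the robot, and variables do not carry over. Pictures are saved under pics/ and viewed, at most 10 in all, crops included, and the job is handed in when it is done.

Besides the shell and the picture viewer there is one more tool, called after "Call:" as a command line: name --argument value ..., lists and objects as JSON in quotes. apply_moves: Moves the arm, as the interface text tells. Its arguments: {"type":"object","properties":{"series":{"type":"array","items":{"type":"object","properties":{"tx":{"type":"number"},"ty":{"type":"number"},"tz":{"type":"number"},"rx":{"type":"number"},"ry":{"type":"number"},"rz":{"type":"number"}}}},"gripper":{"type":"number"}},"required":["series"]}

```bash
mkdir -p pics; cat > h.py <<'E'
import cv2,numpy as np
from cell import r
def cap(n):
    c=r.capture(n); c['K']=np.array([[c['fx'],0,c['cx']],[0,c['fy'],c['cy']],[0,0,1.]]); c['D']=np.array(c['distortion'],float); c['P']=np.array(c['pose']); return c
def save(c,f): cv2.imwrite('pics/'+f,c['img'][:,:,::-1])
def ray(c,uv):
    p=cv2.undistortPoints(np.array([[uv]],float),c['K'],c['D'])[0,0]
    return c['P'][:3,3],c['P'][:3,:3]@np.array([p[0],p[1],1])
def onz(c,uv,z):
    o,d=ray(c,uv); return (o+d*(z-o[2])/d[2]).round(4)
def proj(c,X):
    T=np.linalg.inv(c['P']); return cv2.projectPoints(np.array(X,float).reshape(-1,3),cv2.Rodrigues(T[:3,:3])[0],T[:3,3],c['K'],c['D'])[0][:,0].round(1)
E
python3 - <<'E'
from h import *
a=cap('top');b=cap('scene');save(a,'top0.png');save(b,'scene0.png')
print(a['P'].round(3),b['P'].round(3),a['fx'],r.observe())
E
```

```text
[[-0.018 -0.996  0.084  0.377]
 [-0.999  0.02   0.026 -0.039]
 [-0.028 -0.083 -0.996  1.559]
 [ 0.     0.     0.     1.   ]] [[ 0.864 -0.312  0.396 -0.019]
 [-0.504 -0.538  0.676 -0.917]
 [ 0.002 -0.783 -0.622  0.967]
 [ 0.     0.     0.     1.   ]] 525.0694621438498 {'time': 0.1, 'joint_pos': array([-0.87277948,  0.50177581, -0.42678272,  1.55130918,  0.22083834,
        1.13830543, -0.21029901]), 'joint_velocities': array([-5.38882542e-04, -2.66062180e-04, -1.34537762e-03, -3.53050740e-03,
       -8.33781772e-04,  1.75746838e-03, -4.58158425e-05]), 'joint_torque': array([-1.09547257e-02, -5.67882228e+01, -5.83862588e+00, -2.79919159e+01,
       -6.90443488e-02,  2.40378472e-02,  3.41935095e-05]), 'position': array([0.27361084, 0.58893019, 0.22578136]), 'tcp_rot': array([ 2.15681893e-01,  9.76463294e-01, -8.46725995e-04, -1.99457221e-04]), 'force': array([-0.1671334 , -1.01828602, -0.0275195 ]), 'wrist_torque': array([ 0.00244057, -0.01416433,  0.01746817]), 'grasp_force': 0.0, 'opening': 0.09203475141961118}
```

View pics/top0.png

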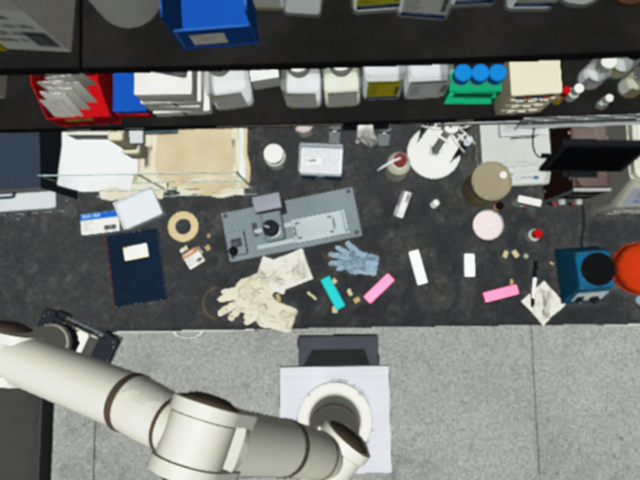

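View pics/scene0.png

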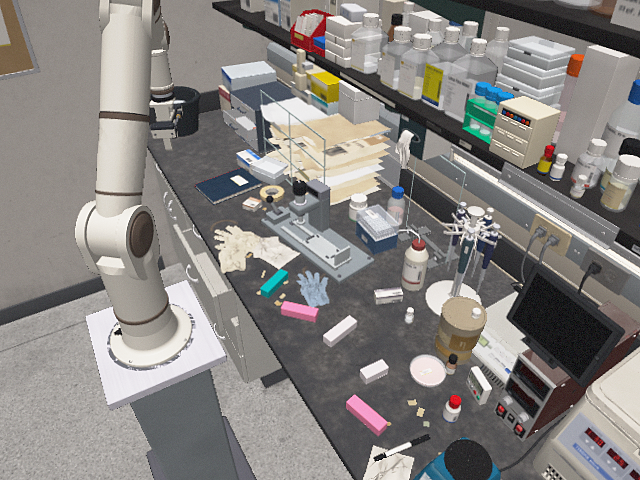

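Top view: the long bar is at about (418,267) and the short bar at (470,265). The gauge plate spans (222–360, 188–258), with the cap at (270,228), the handle plate near (345,222) and the lock ball near (235,247).

```bash
python3 - <<'E'
from h import *
a=cap('top');im=a['img'];hsv=cv2.cvtColor(im,cv2.COLOR_RGB2HSV)
m=((hsv[...,2]>190)&(hsv[...,1]<40)).astype(np.uint8)
n,l,s,c=cv2.connectedComponentsWithStats(m)
for k in range(1,n):
    if s[k,4]>60 and 400<c[k][0]<490 and 240<c[k][1]<290:
        ct=cv2.findContours((l==k).astype(np.uint8),0,1)[0][0]
        bx=cv2.boxPoints(cv2.minAreaRect(ct)); W=np.array([onz(a,p,.028) for p in bx])
        e=[W[1]-W[0],W[2]-W[1]]; e=max(e,key=np.linalg.norm)
        print('bar',onz(a,c[k],.028),[round(float(np.linalg.norm(W[i]-W[i-1])),3) for i in (1,2)],np.degrees(np.arctan2(e[1],e[0])))
print(im[200,300],im[240,300],im[225,245],im[225,320],im[245,330])
m=((hsv[...,0]>95)&(hsv[...,0]<125)&(hsv[...,1]>20)&(hsv[...,2]>80)&(hsv[...,2]<180)).astype(np.uint8)
m=cv2.morphologyEx(m,cv2.MORPH_CLOSE,np.ones((5,5)));n,l,s,c=cv2.connectedComponentsWithStats(m)
k=l[225,245] or l[240,300];print(k,s[k])
q=cv2.resize(im[175:270,210:370],None,fx=5,fy=5,interpolation=cv2.INTER_CUBIC);cv2.imwrite('pics/gt.png',q[:,:,::-1])
E
```

```text
bar [ 0.435  -0.2497  0.028 ] [0.03, 0.1] -166.35437181606562
bar [ 0.4382 -0.3975  0.028 ] [0.029, 0.064] 177.5652680640863
[131 145 149] [191 204 203] [133 146 150] [194 207 206] [53 55 56]
33 [ 222  188  158   89 6055]
```

View pics/gt.png

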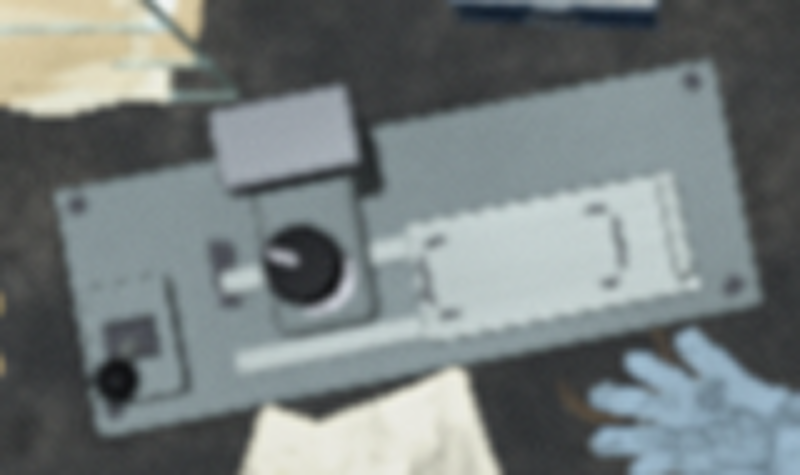

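The crop shows the plate corners at (52,190), (712,60), (762,302) and (98,438). The cap is at (303,265), the pocket guides span (425–620, 205–290), the handle plate top is at about (674,228) and the lock ball is at (117,380).

```bash
python3 - <<'E'
from h import *
a=cap('top')
f=lambda u,v:((u+.5)/5-.5+210,(v+.5)/5-.5+175)
cr=[(52,190),(712,60),(762,302),(98,438)]
W=np.array([onz(a,f(*p),.018) for p in cr])[:,:2]
G=np.array([[.1,.16],[.1,-.24],[-.05,-.24],[-.05,.16]])
gc,wc=G.mean(0),W.mean(0);H=(G-gc).T@(W-wc);U,S,V=np.linalg.svd(H);R=(U@V).T
o=wc-R@gc;print('R',R,'ang',np.degrees(np.arctan2(R[1,0],R[0,0])),'o',o,'res',(W-(G@R.T+o)).round(4))
print('cap',onz(a,f(303,265),.218))
print('ball',onz(a,f(117,380),.107), R.T@(onz(a,f(117,380),.107)[:2]-o))
pk=[(425,0)]
for n,p,z in [('pocketmid',(523,247),.040),('handle',(674,228),.082)]:
    w=onz(a,f(*p),z);print(n,w,R.T@(w[:2]-o))
E
```

```text
R [[ 0.9841368 -0.1774113]
 [ 0.1774113  0.9841368]] ang 10.219011265007127 o [0.53765013 0.15365519] res [[ 0.0003  0.0001]
 [-0.0014 -0.    ]
 [ 0.0013  0.0002]
 [-0.0002 -0.0003]]
cap [0.5362 0.1514 0.218 ]
ball [0.4872 0.2715 0.107 ] [-0.02874283  0.12492584]
pocketmid [0.5652 0.048  0.04  ] [ 0.00836842 -0.10886682]
handle [ 0.569  -0.0402  0.082 ] [-0.00353954 -0.19634185]
```

Call:
apply_moves --series '[{"tx": 1.6,"ty": -4.5,"tz": 1,"rz": -0.145},{"tx": 1.6,"ty": -4.5,"tz": 1,"rz": -0.145},{"tx": 1.6,"ty": -4.5,"tz": 1,"rz": -0.145},{"tx": 1.6,"ty": -4.5,"tz": 1,"rz": -0.145},{"tx": 1.6,"ty": -4.5,"tz": 1,"rz": -0.145},{"tx": 1.6,"ty": -4.5,"tz": 1,"rz": -0.145},{"tx": 1.6,"ty": -4.5,"tz": 1,"rz": -0.145},{"tx": 1.6,"ty": -4.5,"tz": 1,"rz": -0.145}]' --gripper 9.1

```text
invalid input
```

Call:
apply_moves --series '[{"tx": 0.4,"ty": -4.9,"rz": -0.145},{"tx": 0.4,"ty": -4.9,"rz": -0.145},{"tx": 0.4,"ty": -4.9,"rz": -0.145},{"tx": 0.4,"ty": -4.9,"rz": -0.145},{"tx": 0.4,"ty": -4.9,"rz": -0.145},{"tx": 0.4,"ty": -4.9,"rz": -0.145},{"tx": 0.4,"ty": -4.9,"rz": -0.145},{"tx": 0.4,"ty": -4.9,"rz": -0.145}]'

```text
invalid input
```

Call:
apply_moves --series '[{"tx": 1.6,"ty": -4.5,"tz": 1.0,"rx": 0.0,"ry": 0.0,"rz": -0.145},{"tx": 1.6,"ty": -4.5,"tz": 1.0,"rx": 0.0,"ry": 0.0,"rz": -0.145},{"tx": 1.6,"ty": -4.5,"tz": 1.0,"rx": 0.0,"ry": 0.0,"rz": -0.145},{"tx": 1.6,"ty": -4.5,"tz": 1.0,"rx": 0.0,"ry": 0.0,"rz": -0.145},{"tx": 1.6,"ty": -4.5,"tz": 1.0,"rx": 0.0,"ry": 0.0,"rz": -0.145},{"tx": 1.6,"ty": -4.5,"tz": 1.0,"rx": 0.0,"ry": 0.0,"rz": -0.145},{"tx": 1.6,"ty": -4.5,"tz": 1.0,"rx": 0.0,"ry": 0.0,"rz": -0.145},{"tx": 1.6,"ty": -4.5,"tz": 1.0,"rx": 0.0,"ry": 0.0,"rz": -0.145}]'

```text
time: 1.0
position: [0.402, 0.2276, 0.3073]
tcp_rot: [0.718, 0.696, 0.0, 0.0]
force: [0.2, 0.6, 0.8]
opening: 0.0921
grasp_force: 0.0
```

Call:
apply_moves --series '[{"tx": 0.4,"ty": -4.9,"tz": 0.0,"rx": 0.0,"ry": 0.0,"rz": -0.145},{"tx": 0.4,"ty": -4.9,"tz": 0.0,"rx": 0.0,"ry": 0.0,"rz": -0.145},{"tx": 0.4,"ty": -4.9,"tz": 0.0,"rx": 0.0,"ry": 0.0,"rz": -0.145},{"tx": 0.4,"ty": -4.9,"tz": 0.0,"rx": 0.0,"ry": 0.0,"rz": -0.145},{"tx": 0.4,"ty": -4.9,"tz": 0.0,"rx": 0.0,"ry": 0.0,"rz": -0.145},{"tx": 0.4,"ty": -4.9,"tz": 0.0,"rx": 0.0,"ry": 0.0,"rz": -0.145},{"tx": 0.4,"ty": -4.9,"tz": 0.0,"rx": 0.0,"ry": 0.0,"rz": -0.145},{"tx": 0.4,"ty": -4.9,"tz": 0.0,"rx": 0.0,"ry": 0.0,"rz": -0.145}]'

```text
time: 1.8
position: [0.4335, -0.1644, 0.307]
tcp_rot: [0.982, 0.189, 0.0, 0.0]
force: [1.2, 0.5, -0.2]
opening: 0.0916
grasp_force: 0.0
```

Call:
apply_moves --series '[{"tx": 0.0,"ty": -4.0,"tz": -2.5,"rx": 0.0,"ry": 0.0,"rz": -0.14},{"tx": 0.0,"ty": -4.0,"tz": -2.5,"rx": 0.0,"ry": 0.0,"rz": 0.0},{"tx": 0.0,"ty": -0.8,"tz": -4.5,"rx": 0.0,"ry": 0.0,"rz": 0.0},{"tx": 0.0,"ty": 0.0,"tz": -3.0,"rx": 0.0,"ry": 0.0,"rz": 0.0},{"tx": 0.0,"ty": 0.0,"tz": 0.0,"rx": 0.0,"ry": 0.0,"rz": 0.0}]'

```text
time: 2.3
position: [0.4303, -0.2491, 0.1777]
tcp_rot: [0.992, 0.123, -0.004, -0.002]
force: [-0.7, -0.6, 0.1]
opening: 0.0919
grasp_force: 0.0
```

```bash
python3 - <<'E'
from h import *
a=cap('wrist');im=a['img'];save(a,'w1.png');hsv=cv2.cvtColor(im,cv2.COLOR_RGB2HSV)
s=r.observe();print(s['time'],s['position'],s['tcp_rot'],s['joint_pos'].round(2))
m=((hsv[...,2]>190)&(hsv[...,1]<40)).astype(np.uint8)
n,l,st,c=cv2.connectedComponentsWithStats(m)
for k in range(1,n):
    if st[k,4]>1500:
        ct=cv2.findContours((l==k).astype(np.uint8),0,1)[0][0]
        bx=cv2.boxPoints(cv2.minAreaRect(ct)); W=np.array([onz(a,p,.028) for p in bx])
        e=max([W[1]-W[0],W[2]-W[1]],key=np.linalg.norm)
        print('bar',c[k],W.mean(0),[round(float(np.linalg.norm(W[i]-W[i-1])),3) for i in (1,2)],np.degrees(np.arctan2(e[1],e[0])))
E
```

```text
2.35 [ 0.43213823 -0.24974357  0.18020189] [ 0.99241301  0.12292451 -0.00218693 -0.0010985 ] [ 0.12  0.27  0.41  1.99 -0.13  0.91 -0.73]
bar [580.2155642  140.28046693] [ 0.553825 -0.446525  0.028   ] [0.078, 0.074] -7.5458976091144905
bar [314.70174111 215.65076962] [ 0.435   -0.25075  0.028  ] [0.027, 0.098] -165.07234066140015
bar [480.45114813 254.87257992] [ 0.438175 -0.398225  0.028   ] [0.066, 0.028] -1.482208462857079
```

View pics/w1.png

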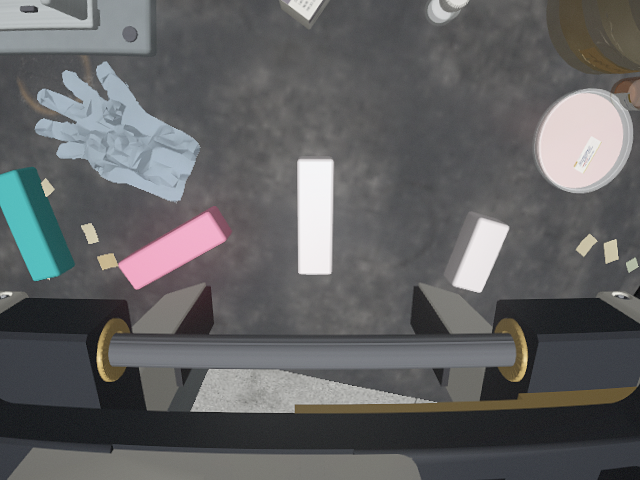

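The wrist view shows the long bar at (315,216), lined up with the fingers, and the short bar at (480,255), clear of them. I'll descend and grip.

Call:
apply_moves --series '[{"tx": 0.15,"ty": 0.0,"tz": -4.5,"rx": 0.0,"ry": 0.0,"rz": 0.0},{"tx": 0.0,"ty": 0.0,"tz": -4.5,"rx": 0.0,"ry": 0.0,"rz": 0.0},{"tx": 0.0,"ty": 0.0,"tz": -4.5,"rx": 0.0,"ry": 0.0,"rz": 0.0},{"tx": 0.0,"ty": 0.0,"tz": -3.0,"rx": 0.0,"ry": 0.0,"rz": 0.0},{"tx": 0.0,"ty": 0.0,"tz": -0.8,"rx": 0.0,"ry": 0.0,"rz": 0.0},{"tx": 0.0,"ty": 0.0,"tz": 0.0,"rx": 0.0,"ry": 0.0,"rz": 0.0}]'

```text
time: 2.95
position: [0.4362, -0.2505, 0.0094]
tcp_rot: [0.992, 0.123, 0.0, -0.0]
force: [-0.2, 0.2, -0.1]
opening: 0.0919
grasp_force: 0.0
```

Call:
apply_moves --gripper 2.0 --series '[{"tx": 0.0,"ty": 0.0,"tz": 0.0,"rx": 0.0,"ry": 0.0,"rz": 0.0},{"tx": 0.0,"ty": 0.0,"tz": 0.0,"rx": 0.0,"ry": 0.0,"rz": 0.0},{"tx": 0.0,"ty": 0.0,"tz": 0.0,"rx": 0.0,"ry": 0.0,"rz": 0.0},{"tx": 0.0,"ty": 0.0,"tz": 0.0,"rx": 0.0,"ry": 0.0,"rz": 0.0},{"tx": 0.0,"ty": 0.0,"tz": 0.0,"rx": 0.0,"ry": 0.0,"rz": 0.0},{"tx": 0.0,"ty": 0.0,"tz": 0.0,"rx": 0.0,"ry": 0.0,"rz": 0.0}]'

```text
time: 3.55
position: [0.4354, -0.2505, 0.0089]
tcp_rot: [0.992, 0.123, 0.0, 0.0]
force: [0.6, 0.5, 0.5]
opening: 0.0482
grasp_force: 0.0
```

Call:
apply_moves --gripper 2.0 --series '[{"tx": 0.0,"ty": 0.0,"tz": 0.0,"rx": 0.0,"ry": 0.0,"rz": 0.0},{"tx": 0.0,"ty": 0.0,"tz": 0.0,"rx": 0.0,"ry": 0.0,"rz": 0.0},{"tx": 0.0,"ty": 0.0,"tz": 0.0,"rx": 0.0,"ry": 0.0,"rz": 0.0},{"tx": 0.0,"ty": 0.0,"tz": 0.0,"rx": 0.0,"ry": 0.0,"rz": 0.0}]'

```text
time: 3.95
position: [0.4352, -0.2504, 0.0086]
tcp_rot: [0.992, 0.123, -0.0, -0.0]
force: [-1.2, 0.3, -0.4]
opening: 0.0293
grasp_force: 30.0
```

Call:
apply_moves --series '[{"tx": 0.0,"ty": 0.0,"tz": 3.0,"rx": 0.0,"ry": 0.0,"rz": 0.0},{"tx": 0.0,"ty": 0.0,"tz": 4.0,"rx": 0.0,"ry": 0.0,"rz": 0.0},{"tx": 1.5,"ty": 2.0,"tz": 2.5,"rx": 0.0,"ry": 0.0,"rz": 0.137},{"tx": 1.5,"ty": 2.0,"tz": 2.5,"rx": 0.0,"ry": 0.0,"rz": 0.137},{"tx": 1.5,"ty": 2.0,"tz": 2.0,"rx": 0.0,"ry": 0.0,"rz": 0.137},{"tx": 1.5,"ty": 2.0,"tz": 2.0,"rx": 0.0,"ry": 0.0,"rz": 0.137},{"tx": 1.5,"ty": 2.0,"tz": 1.0,"rx": 0.0,"ry": 0.0,"rz": 0.137},{"tx": 1.5,"ty": 2.0,"tz": 0.0,"rx": 0.0,"ry": 0.0,"rz": 0.137}]'

```text
time: 4.75
position: [0.5266, -0.1299, 0.1804]
tcp_rot: [0.859, 0.512, 0.001, 0.001]
force: [0.2, -1.0, -1.8]
opening: 0.0298
grasp_force: 30.0
```

Call:
apply_moves --series '[{"tx": 1.5,"ty": 2.0,"tz": 0.0,"rx": 0.0,"ry": 0.0,"rz": 0.137},{"tx": 1.5,"ty": 2.0,"tz": 0.0,"rx": 0.0,"ry": 0.0,"rz": 0.137},{"tx": 1.0,"ty": 2.0,"tz": 0.0,"rx": 0.0,"ry": 0.0,"rz": 0.137},{"tx": 0.9,"ty": 2.0,"tz": 0.0,"rx": 0.0,"ry": 0.0,"rz": 0.137},{"tx": 0.0,"ty": 0.0,"tz": 0.0,"rx": 0.0,"ry": 0.0,"rz": 0.133},{"tx": 0.0,"ty": 0.0,"tz": 0.0,"rx": 0.0,"ry": 0.0,"rz": 0.0}]'

```text
time: 5.35
position: [0.5738, -0.0497, 0.178]
tcp_rot: [0.64, 0.768, -0.0, -0.001]
force: [-0.6, -0.0, -1.8]
opening: 0.03
grasp_force: 30.0
```

```bash
python3 - <<'E'
from h import *
a=cap('wrist');save(a,'w2.png');s=r.observe();print(s['time'],s['position'],s['tcp_rot'],s['joint_pos'].round(2),s['opening'])
E
```

```text
5.4 [ 0.57363436 -0.05067125  0.17807331] [ 6.42147765e-01  7.66580556e-01 -4.71707074e-04 -5.25777860e-04] [ 0.03  0.39  0.02  1.8  -0.01  0.95  0.23] 0.029760087780922498
```

View pics/w2.png

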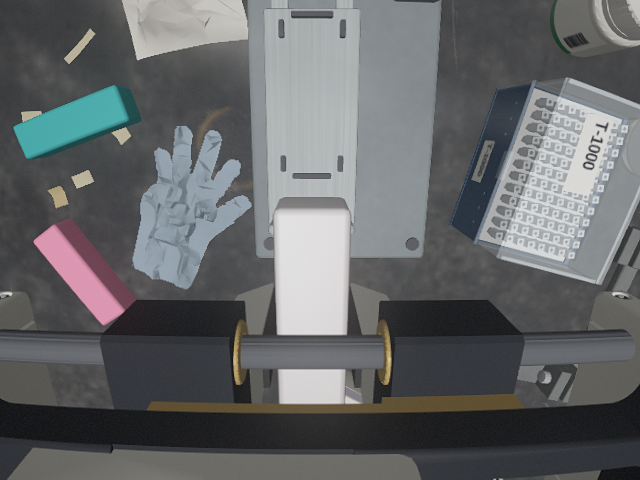

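The wrist view shows the end guides at (313,14) and (312,176), and the side guides at x ≈ 282 and 341 (rows 27 and 163). Next I locate the pocket from these.

```bash
python3 - <<'E'
from h import *
a=cap('wrist');P=np.array([onz(a,p,.042) for p in [(313,14),(312,176),(281,27),(283,163),(342,27),(340,163)]])
print(P); c=(P[0]+P[1])/2; d=P[0]-P[1];c2=P[2:].mean(0)
print('pocket',c,c2,np.degrees(np.arctan2(d[1],d[0]))-90,np.linalg.norm(d[:2]),'side ang',np.degrees(np.arctan2(*(P[2]+P[4]-P[3]-P[5])[[1,0]]))-90)
E
```

```text
[[ 0.5475  0.1028  0.042 ]
 [ 0.5669 -0.0099  0.042 ]
 [ 0.5268  0.0904  0.042 ]
 [ 0.5434 -0.004   0.042 ]
 [ 0.5692  0.098   0.042 ]
 [ 0.5862  0.0036  0.042 ]]
pocket [0.5572  0.04645 0.042  ] [0.5564 0.047  0.042 ] 9.767084118446675 0.11435755331415587 side ang 10.091057238888908
```

Call:
apply_moves --series '[{"tx": -0.4,"ty": 2.4,"tz": 0.0,"rx": 0.0,"ry": 0.0,"rz": 0.0},{"tx": -0.4,"ty": 2.4,"tz": 0.0,"rx": 0.0,"ry": 0.0,"rz": 0.0},{"tx": -0.4,"ty": 2.4,"tz": 0.0,"rx": 0.0,"ry": 0.0,"rz": 0.0},{"tx": -0.5,"ty": 2.5,"tz": -1.0,"rx": 0.0,"ry": 0.0,"rz": 0.0},{"tx": 0.0,"ty": 0.0,"tz": -4.0,"rx": 0.0,"ry": 0.0,"rz": 0.0},{"tx": 0.0,"ty": 0.0,"tz": -2.5,"rx": 0.0,"ry": 0.0,"rz": 0.0},{"tx": 0.0,"ty": 0.0,"tz": 0.0,"rx": 0.0,"ry": 0.0,"rz": 0.0}]'

```text
time: 6.15
position: [0.5536, 0.0454, 0.1002]
tcp_rot: [0.642, 0.766, -0.003, -0.002]
force: [-1.9, -0.1, -2.2]
opening: 0.03
grasp_force: 30.0
```

```bash
python3 - <<'E'
from h import *
a=cap('wrist');s=r.observe();print(a['P'][:3,3]-s['position'],s['position'])
a=cap('scene');q=cv2.resize(a['img'][160:290,240:400],None,fx=4,fy=4,interpolation=cv2.INTER_CUBIC);cv2.imwrite('pics/s2.png',q[:,:,::-1])
E
```

```text
[-0.01404713  0.07661634  0.15603749] [0.5554641  0.04543863 0.10225928]
```

View pics/s2.png

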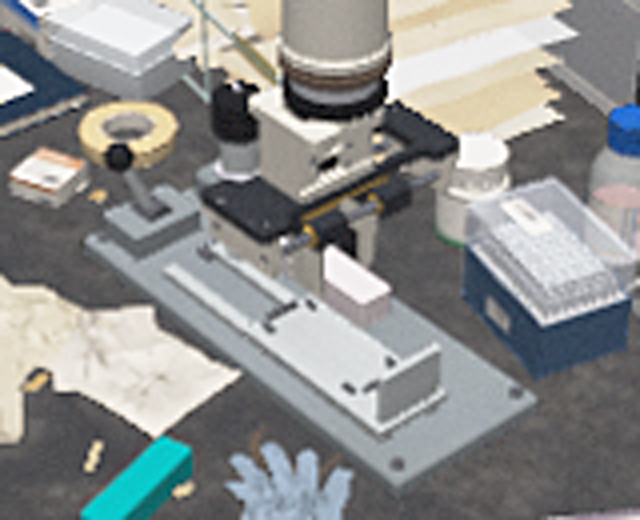

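The bar hangs over the pocket, lined up with it. The hand (beige block at (255–385, 95–170) in the crop) is close to the cap at (235,105), so I'll descend in small steps and watch the force.

Call:
apply_moves --series '[{"tx": 0.0,"ty": 0.0,"tz": -1.5,"rx": 0.0,"ry": 0.0,"rz": 0.0},{"tx": 0.0,"ty": 0.1,"tz": -1.5,"rx": 0.0,"ry": 0.0,"rz": 0.0},{"tx": 0.0,"ty": 0.0,"tz": 0.0,"rx": 0.0,"ry": 0.0,"rz": 0.0}]'

```text
time: 6.55
position: [0.5557, 0.0474, 0.0718]
tcp_rot: [0.641, 0.767, -0.001, -0.001]
force: [-0.3, -1.0, -2.0]
opening: 0.0297
grasp_force: 30.0
```

Call:
apply_moves --series '[{"tx": 0.0,"ty": 0.0,"tz": -1.2,"rx": 0.0,"ry": 0.0,"rz": 0.0},{"tx": 0.0,"ty": 0.0,"tz": -0.8,"rx": 0.0,"ry": 0.0,"rz": 0.0},{"tx": 0.0,"ty": 0.0,"tz": -0.4,"rx": 0.0,"ry": 0.0,"rz": 0.0},{"tx": 0.0,"ty": 0.0,"tz": 0.0,"rx": 0.0,"ry": 0.0,"rz": 0.0}]'

```text
time: 6.95
position: [0.5566, 0.0474, 0.0489]
tcp_rot: [0.641, 0.767, -0.001, -0.001]
force: [-0.2, -1.0, -2.9]
opening: 0.0298
grasp_force: 30.0
```

Call:
apply_moves --series '[{"tx": 0.0,"ty": 0.0,"tz": -0.3,"rx": 0.0,"ry": 0.0,"rz": 0.0},{"tx": 0.0,"ty": 0.0,"tz": 0.0,"rx": 0.0,"ry": 0.0,"rz": 0.0},{"tx": 0.0,"ty": 0.0,"tz": 0.0,"rx": 0.0,"ry": 0.0,"rz": 0.0}]'

```text
time: 7.25
position: [0.5575, 0.0476, 0.0469]
tcp_rot: [0.641, 0.767, 0.0, 0.0]
force: [-0.1, 0.3, -2.2]
opening: 0.0299
grasp_force: 30.0
```

Call:
apply_moves --series '[{"tx": -0.1,"ty": 0.0,"tz": -0.2,"rx": 0.0,"ry": 0.0,"rz": 0.0},{"tx": 0.0,"ty": 0.0,"tz": 0.0,"rx": 0.0,"ry": 0.0,"rz": 0.0}]'

```text
time: 7.45
position: [0.5561, 0.0475, 0.0447]
tcp_rot: [0.641, 0.768, -0.0, -0.0]
force: [-0.2, -1.0, -2.6]
opening: 0.0297
grasp_force: 30.0
```

Call:
apply_moves --gripper 6.0 --series '[{"tx": 0.0,"ty": 0.0,"tz": 0.0,"rx": 0.0,"ry": 0.0,"rz": 0.0},{"tx": 0.0,"ty": 0.0,"tz": 0.0,"rx": 0.0,"ry": 0.0,"rz": 0.0},{"tx": 0.0,"ty": 0.0,"tz": 0.0,"rx": 0.0,"ry": 0.0,"rz": 0.0},{"tx": 0.0,"ty": 0.0,"tz": 0.0,"rx": 0.0,"ry": 0.0,"rz": 0.0},{"tx": 0.0,"ty": 0.0,"tz": 4.0,"rx": 0.0,"ry": 0.0,"rz": 0.0},{"tx": 0.0,"ty": 0.0,"tz": 4.5,"rx": 0.0,"ry": 0.0,"rz": 0.0},{"tx": 0.9,"ty": -4.5,"tz": 1.5,"rx": 0.0,"ry": 0.0,"rz": 0.0},{"tx": 0.9,"ty": -4.5,"tz": 1.5,"rx": 0.0,"ry": 0.0,"rz": 0.0}]'

```text
time: 8.25
position: [0.5755, -0.0414, 0.162]
tcp_rot: [0.639, 0.769, 0.001, 0.001]
force: [1.1, 0.3, -0.5]
opening: 0.0601
grasp_force: 0.0
```

Call:
apply_moves --gripper 0.0 --series '[{"tx": 0.9,"ty": -4.5,"tz": 1.5,"rx": 0.0,"ry": 0.0,"rz": 0.0},{"tx": 0.8,"ty": -4.5,"tz": 0.0,"rx": 0.0,"ry": 0.0,"rz": 0.0},{"tx": 0.0,"ty": 0.0,"tz": 0.0,"rx": 0.0,"ry": 0.0,"rz": 0.0}]'

```text
time: 8.55
position: [0.5914, -0.1425, 0.1758]
tcp_rot: [0.645, 0.764, -0.001, 0.003]
force: [-0.9, -0.4, -1.0]
opening: 0.0407
grasp_force: 0.0
```

```bash
python3 - <<'E'
from h import *
a=cap('wrist');save(a,'w3.png');s=r.observe();print(s['time'],s['position'])
E
```

```text
8.6 [ 0.59098661 -0.13793044  0.17506701]
```

View pics/w3.png

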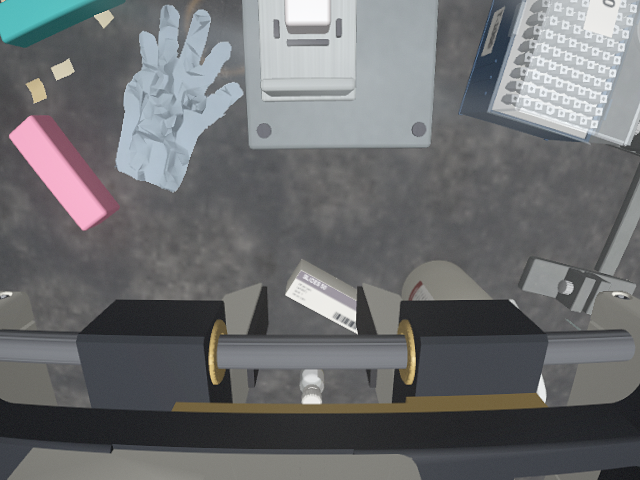

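The bar lies between the guides, with its end at (307,15) above the end guide at (307,42). The handle plate is at (308,88) and the slide carton is well behind. Next I push the carriage home with closed fingers.

Call:
apply_moves --series '[{"tx": -0.5,"ty": 2.3,"tz": -2.0,"rx": 0.0,"ry": 0.0,"rz": 0.0},{"tx": -0.6,"ty": 2.4,"tz": -3.5,"rx": 0.0,"ry": 0.0,"rz": 0.0},{"tx": 0.0,"ty": 0.0,"tz": -4.0,"rx": 0.0,"ry": 0.0,"rz": 0.0},{"tx": 0.0,"ty": 0.0,"tz": -3.0,"rx": 0.0,"ry": 0.0,"rz": 0.0},{"tx": 0.0,"ty": 0.0,"tz": 0.0,"rx": 0.0,"ry": 0.0,"rz": 0.0},{"tx": -0.25,"ty": 1.4,"tz": 0.0,"rx": 0.0,"ry": 0.0,"rz": 0.0}]'

```text
time: 9.2
position: [0.5776, -0.0728, 0.0498]
tcp_rot: [0.642, 0.767, -0.001, 0.0]
force: [-0.1, -0.4, 1.2]
opening: 0.0002
grasp_force: 0.0
```

Call:
apply_moves --series '[{"tx": -0.16,"ty": 0.9,"tz": 0.0,"rx": 0.0,"ry": 0.0,"rz": 0.0},{"tx": -0.2,"ty": 1.2,"tz": 0.0,"rx": 0.0,"ry": 0.0,"rz": 0.0},{"tx": -0.3,"ty": 1.6,"tz": 0.0,"rx": 0.0,"ry": 0.0,"rz": 0.0},{"tx": -0.3,"ty": 1.6,"tz": 0.0,"rx": 0.0,"ry": 0.0,"rz": 0.0},{"tx": -0.3,"ty": 1.6,"tz": 0.0,"rx": 0.0,"ry": 0.0,"rz": 0.0},{"tx": -0.3,"ty": 1.6,"tz": 0.0,"rx": 0.0,"ry": 0.0,"rz": 0.0},{"tx": -0.25,"ty": 1.4,"tz": 0.0,"rx": 0.0,"ry": 0.0,"rz": 0.0},{"tx": -0.2,"ty": 1.0,"tz": 0.0,"rx": 0.0,"ry": 0.0,"rz": 0.0}]'

```text
time: 10.0
position: [0.5571, 0.0397, 0.0496]
tcp_rot: [0.64, 0.768, 0.0, -0.0]
force: [2.1, -2.7, 0.9]
opening: 0.0004
grasp_force: 1.3
```

Call:
apply_moves --series '[{"tx": -0.1,"ty": 0.6,"tz": 0.0,"rx": 0.0,"ry": 0.0,"rz": 0.0},{"tx": -0.05,"ty": 0.4,"tz": 0.0,"rx": 0.0,"ry": 0.0,"rz": 0.0},{"tx": 0.0,"ty": 0.2,"tz": 0.0,"rx": 0.0,"ry": 0.0,"rz": 0.0},{"tx": 0.0,"ty": 0.0,"tz": 0.0,"rx": 0.0,"ry": 0.0,"rz": 0.0}]'

```text
time: 10.4
position: [0.5554, 0.0497, 0.0493]
tcp_rot: [0.641, 0.767, -0.0, -0.001]
force: [0.4, -0.3, -0.6]
opening: 0.0004
grasp_force: 0.0
```

Call:
apply_moves --series '[{"tx": -0.05,"ty": 0.2,"tz": 0.0,"rx": 0.0,"ry": 0.0,"rz": 0.0},{"tx": -0.05,"ty": 0.2,"tz": 0.0,"rx": 0.0,"ry": 0.0,"rz": 0.0},{"tx": 0.0,"ty": 0.1,"tz": 0.0,"rx": 0.0,"ry": 0.0,"rz": 0.0}]'

```text
time: 10.7
position: [0.5555, 0.0498, 0.0494]
tcp_rot: [0.642, 0.766, -0.002, 0.001]
force: [1.7, -11.7, -0.2]
opening: 0.0005
grasp_force: 5.8
```

Call:
apply_moves --series '[{"tx": 0.2,"ty": -1.2,"tz": 0.0,"rx": 0.0,"ry": 0.0,"rz": 0.0},{"tx": 0.0,"ty": -0.5,"tz": 4.8,"rx": 0.0,"ry": 0.0,"rz": 0.0},{"tx": 0.0,"ty": 0.0,"tz": 5.0,"rx": 0.0,"ry": 0.0,"rz": 0.0},{"tx": 0.0,"ty": 0.0,"tz": 5.0,"rx": 0.0,"ry": 0.0,"rz": 0.145},{"tx": 0.0,"ty": 0.0,"tz": 5.0,"rx": 0.0,"ry": 0.0,"rz": 0.145},{"tx": -0.2,"ty": 1.5,"tz": 4.0,"rx": 0.0,"ry": 0.0,"rz": 0.145},{"tx": -0.3,"ty": 1.5,"tz": 1.2,"rx": 0.0,"ry": 0.0,"rz": 0.145},{"tx": -0.3,"ty": 1.5,"tz": 0.0,"rx": 0.0,"ry": 0.0,"rz": 0.145}]' --gripper 7.0

```text
time: 11.5
position: [0.5506, 0.0834, 0.3032]
tcp_rot: [0.325, 0.946, 0.002, 0.002]
force: [-0.0, 0.5, 0.0]
opening: 0.0602
grasp_force: 0.0
```

Call:
apply_moves --series '[{"tx": -0.3,"ty": 1.5,"tz": 0.0,"rx": 0.0,"ry": 0.0,"rz": 0.145},{"tx": -0.3,"ty": 1.5,"tz": 0.0,"rx": 0.0,"ry": 0.0,"rz": 0.145},{"tx": -0.3,"ty": 1.5,"tz": 0.0,"rx": 0.0,"ry": 0.0,"rz": 0.145},{"tx": -0.2,"ty": 1.5,"tz": 0.0,"rx": 0.0,"ry": 0.0,"rz": 0.145},{"tx": -0.2,"ty": 1.0,"tz": 0.0,"rx": 0.0,"ry": 0.0,"rz": 0.145},{"tx": 0.0,"ty": 0.0,"tz": 0.0,"rx": 0.0,"ry": 0.0,"rz": 0.145},{"tx": 0.0,"ty": 0.0,"tz": 0.0,"rx": 0.0,"ry": 0.0,"rz": 0.145},{"tx": 0.0,"ty": 0.0,"tz": 0.0,"rx": 0.0,"ry": 0.0,"rz": 0.0}]'

```text
time: 12.3
position: [0.5359, 0.1526, 0.2995]
tcp_rot: [-0.174, 0.985, 0.0, -0.0]
force: [-0.5, -0.7, -0.1]
opening: 0.07
grasp_force: 0.0
```

```bash
python3 - <<'E'
from h import *
a=cap('wrist');save(a,'w4.png');s=r.observe();print(s['time'],s['position'],s['tcp_rot'],s['joint_pos'].round(2))
print(proj(a,[.537,.152,.218]))
E
```

```text
12.35 [0.5359913  0.15248314 0.29962918] [-1.71641603e-01  9.85159379e-01  3.27668685e-04 -2.26139242e-04] [-0.08  0.25 -0.3   1.7   0.08  1.2   1.52]
[[311.2 250.6]]
```

View pics/w4.png

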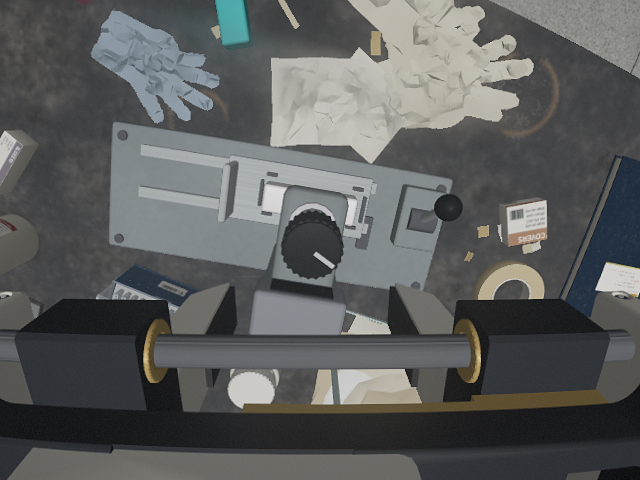

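The cap's top face is at about (312,248) with its light line pointing to (333,268). The bar is home under the arm and the lock ball is at (449,207). The TCP sits over the cap to within about 2 mm, so I descend with a further pre-turn.

Call:
apply_moves --series '[{"tx": 0.0,"ty": 0.0,"tz": 0.0,"rx": 0.0,"ry": 0.0,"rz": 0.145},{"tx": 0.0,"ty": 0.0,"tz": -2.0,"rx": 0.0,"ry": 0.0,"rz": 0.145},{"tx": 0.0,"ty": -0.1,"tz": -4.0,"rx": 0.0,"ry": 0.0,"rz": 0.145},{"tx": 0.0,"ty": 0.0,"tz": -3.0,"rx": 0.0,"ry": 0.0,"rz": 0.145},{"tx": 0.0,"ty": 0.0,"tz": -2.1,"rx": 0.0,"ry": 0.0,"rz": 0.0},{"tx": 0.0,"ty": 0.0,"tz": 0.0,"rx": 0.0,"ry": 0.0,"rz": 0.0},{"tx": 0.0,"ty": 0.0,"tz": 0.0,"rx": 0.0,"ry": 0.0,"rz": 0.0}]'

```text
time: 13.05
position: [0.5362, 0.1516, 0.189]
tcp_rot: [-0.446, 0.895, 0.0, -0.0]
force: [0.6, 0.5, 0.5]
opening: 0.0701
grasp_force: 0.0
```

Call:
apply_moves --gripper 3.0 --series '[{"tx": 0.0,"ty": 0.0,"tz": 0.0,"rx": 0.0,"ry": 0.0,"rz": 0.0},{"tx": 0.0,"ty": 0.0,"tz": 0.0,"rx": 0.0,"ry": 0.0,"rz": 0.0},{"tx": 0.0,"ty": 0.0,"tz": 0.0,"rx": 0.0,"ry": 0.0,"rz": 0.0},{"tx": 0.0,"ty": 0.0,"tz": 0.0,"rx": 0.0,"ry": 0.0,"rz": 0.0},{"tx": 0.0,"ty": 0.0,"tz": 0.0,"rx": 0.0,"ry": 0.0,"rz": 0.0},{"tx": 0.0,"ty": 0.0,"tz": 0.0,"rx": 0.0,"ry": 0.0,"rz": 0.0}]'

```text
time: 13.65
position: [0.5359, 0.1522, 0.1894]
tcp_rot: [-0.448, 0.894, 0.0, 0.0]
force: [-3.1, 0.4, 5.4]
opening: 0.0393
grasp_force: 30.0
```

```bash
python3 - <<'E'
from h import *
s=r.observe();print({k:np.round(v,3) for k,v in s.items()})
E
```

```text
{'time': np.float64(13.65), 'joint_pos': array([-0.027,  0.368, -0.367,  1.826,  0.156,  0.976,  2.04 ]), 'joint_velocities': array([-0.001,  0.001,  0.001,  0.   ,  0.001, -0.   ,  0.001]), 'joint_torque': array([  0.87 , -44.467,  -2.3  , -25.239,   0.719,  -0.805,   0.049]), 'position': array([0.536, 0.152, 0.189]), 'tcp_rot': array([-0.448,  0.894,  0.   ,  0.   ]), 'force': array([-3.111,  0.405,  5.41 ]), 'wrist_torque': array([ 0.258,  0.764, -0.065]), 'grasp_force': np.float64(30.002), 'opening': np.float64(0.039)}
```

Call:
apply_moves --series '[{"tx": 0.0,"ty": 0.0,"tz": 0.0,"rx": 0.0,"ry": 0.0,"rz": -0.1},{"tx": 0.0,"ty": 0.0,"tz": 0.0,"rx": 0.0,"ry": 0.0,"rz": -0.14},{"tx": 0.0,"ty": 0.0,"tz": 0.0,"rx": 0.0,"ry": 0.0,"rz": -0.14},{"tx": 0.0,"ty": 0.0,"tz": 0.0,"rx": 0.0,"ry": 0.0,"rz": -0.14},{"tx": 0.0,"ty": 0.0,"tz": 0.0,"rx": 0.0,"ry": 0.0,"rz": -0.14},{"tx": 0.0,"ty": 0.0,"tz": 0.0,"rx": 0.0,"ry": 0.0,"rz": -0.14},{"tx": 0.0,"ty": 0.0,"tz": 0.0,"rx": 0.0,"ry": 0.0,"rz": -0.14},{"tx": 0.0,"ty": 0.0,"tz": 0.0,"rx": 0.0,"ry": 0.0,"rz": -0.1}]'

```text
time: 14.45
position: [0.5355, 0.153, 0.1894]
tcp_rot: [0.058, 0.998, 0.001, -0.0]
force: [-4.1, 2.9, 5.0]
opening: 0.0395
grasp_force: 30.0
```

```bash
python3 - <<'E'
from h import *
s=r.observe();print(s['wrist_torque'],s['force'],s['opening'],s['position'],s['joint_pos'].round(2))
E
```

```text
[0.48286739 0.87482246 0.05075087] [-4.1444984   2.90920223  4.96954625] 0.039542703013054716 [0.53554101 0.15302597 0.18936024] [-0.19  0.35 -0.17  1.83  0.07  0.97  1.07]
```

Call:
apply_moves --series '[{"tx": 0.0,"ty": 0.0,"tz": 0.0,"rx": 0.0,"ry": 0.0,"rz": -0.12},{"tx": 0.0,"ty": 0.0,"tz": 0.0,"rx": 0.0,"ry": 0.0,"rz": -0.12},{"tx": 0.0,"ty": 0.0,"tz": 0.0,"rx": 0.0,"ry": 0.0,"rz": -0.12},{"tx": 0.0,"ty": 0.0,"tz": 0.0,"rx": 0.0,"ry": 0.0,"rz": -0.12},{"tx": 0.0,"ty": 0.0,"tz": 0.0,"rx": 0.0,"ry": 0.0,"rz": -0.12},{"tx": 0.0,"ty": 0.0,"tz": 0.0,"rx": 0.0,"ry": 0.0,"rz": -0.12},{"tx": 0.0,"ty": 0.0,"tz": 0.0,"rx": 0.0,"ry": 0.0,"rz": -0.12},{"tx": 0.0,"ty": 0.0,"tz": 0.0,"rx": 0.0,"ry": 0.0,"rz": -0.12}]'

```text
time: 15.25
position: [0.536, 0.1537, 0.1894]
tcp_rot: [0.512, 0.859, 0.001, -0.0]
force: [-2.8, 3.6, 4.0]
opening: 0.0394
grasp_force: 30.0
```

```bash
python3 - <<'E'
from h import *
s=r.observe();print(s['wrist_torque'],s['force'],s['opening'],s['position'],s['joint_pos'].round(2))
E
```

```text
[0.80993892 0.56396604 0.08178282] [-2.76825999  3.64969334  4.04509964] 0.039421759643889887 [0.53597652 0.15373592 0.18938329] [-0.33  0.34  0.01  1.84 -0.    0.96  0.17]
```

Call:
apply_moves --series '[{"tx": 0.0,"ty": 0.0,"tz": 0.0,"rx": 0.0,"ry": 0.0,"rz": -0.12},{"tx": 0.0,"ty": 0.0,"tz": 0.0,"rx": 0.0,"ry": 0.0,"rz": -0.12},{"tx": 0.0,"ty": 0.0,"tz": 0.0,"rx": 0.0,"ry": 0.0,"rz": -0.12},{"tx": 0.0,"ty": 0.0,"tz": 0.0,"rx": 0.0,"ry": 0.0,"rz": -0.12},{"tx": 0.0,"ty": 0.0,"tz": 0.0,"rx": 0.0,"ry": 0.0,"rz": -0.12},{"tx": 0.0,"ty": 0.0,"tz": 0.0,"rx": 0.0,"ry": 0.0,"rz": -0.12},{"tx": 0.0,"ty": 0.0,"tz": 0.0,"rx": 0.0,"ry": 0.0,"rz": -0.12},{"tx": 0.0,"ty": 0.0,"tz": 0.0,"rx": 0.0,"ry": 0.0,"rz": -0.12}]'

```text
time: 16.05
position: [0.5369, 0.1538, 0.1894]
tcp_rot: [0.851, 0.526, 0.002, -0.001]
force: [-0.1, 4.2, 2.8]
opening: 0.0395
grasp_force: 30.0
```

```bash
python3 - <<'E'
from h import *
s=r.observe();print(s['wrist_torque'],s['force'],s['opening'],s['position'],s['joint_pos'].round(2))
E
```

```text
[0.85592003 0.08584344 0.12778415] [-0.06054071  4.21884067  2.84778147] 0.039493702233327016 [0.53687693 0.15383508 0.18942813] [-0.48  0.35  0.18  1.84 -0.08  0.96 -0.72]
```

Call:
apply_moves --series '[{"tx": 0.0,"ty": 0.0,"tz": 0.0,"rx": 0.0,"ry": 0.0,"rz": -0.1},{"tx": 0.0,"ty": 0.0,"tz": 0.0,"rx": 0.0,"ry": 0.0,"rz": -0.1},{"tx": 0.0,"ty": 0.0,"tz": 0.0,"rx": 0.0,"ry": 0.0,"rz": -0.1},{"tx": 0.0,"ty": 0.0,"tz": 0.0,"rx": 0.0,"ry": 0.0,"rz": -0.1},{"tx": 0.0,"ty": 0.0,"tz": 0.0,"rx": 0.0,"ry": 0.0,"rz": -0.1},{"tx": 0.0,"ty": 0.0,"tz": 0.0,"rx": 0.0,"ry": 0.0,"rz": -0.1},{"tx": 0.0,"ty": 0.0,"tz": 0.0,"rx": 0.0,"ry": 0.0,"rz": -0.1},{"tx": 0.0,"ty": 0.0,"tz": 0.0,"rx": 0.0,"ry": 0.0,"rz": -0.1}]'

```text
time: 16.85
position: [0.5374, 0.1533, 0.1894]
tcp_rot: [0.988, 0.153, 0.002, -0.001]
force: [2.7, 3.4, 1.2]
opening: 0.0395
grasp_force: 30.0
```

```bash
python3 - <<'E'
from h import *
s=r.observe();print(s['wrist_torque'],s['force'],s['opening'],s['position'],s['joint_pos'].round(2))
E
```

```text
[ 0.66089336 -0.15974246  0.13200392] [2.71353542 3.44299913 1.17228383] 0.03948078800705451 [0.53742235 0.15327387 0.18944975] [-0.6   0.36  0.34  1.84 -0.14  0.96 -1.46]
```

Call:
apply_moves --series '[{"tx": 0.0,"ty": 0.0,"tz": 0.0,"rx": 0.0,"ry": 0.0,"rz": -0.1},{"tx": 0.0,"ty": 0.0,"tz": 0.0,"rx": 0.0,"ry": 0.0,"rz": -0.1},{"tx": 0.0,"ty": 0.0,"tz": 0.0,"rx": 0.0,"ry": 0.0,"rz": -0.1},{"tx": 0.0,"ty": 0.0,"tz": 0.0,"rx": 0.0,"ry": 0.0,"rz": -0.1},{"tx": 0.0,"ty": 0.0,"tz": 0.0,"rx": 0.0,"ry": 0.0,"rz": -0.1},{"tx": 0.0,"ty": 0.0,"tz": 0.0,"rx": 0.0,"ry": 0.0,"rz": -0.1},{"tx": 0.0,"ty": 0.0,"tz": 0.0,"rx": 0.0,"ry": 0.0,"rz": -0.05},{"tx": 0.0,"ty": 0.0,"tz": 0.0,"rx": 0.0,"ry": 0.0,"rz": 0.0}]'

```text
time: 17.65
position: [0.5374, 0.1526, 0.1894]
tcp_rot: [0.986, -0.169, 0.001, -0.001]
force: [2.6, 2.1, 2.3]
opening: 0.0394
grasp_force: 30.0
```

```bash
python3 - <<'E'
from h import *
s=r.observe();print(s['wrist_torque'],s['force'],s['opening'],s['position'],s['joint_pos'].round(2))
E
```

```text
[ 0.57240326 -0.24581072 -0.0212075 ] [2.59577386 2.06888123 2.3033783 ] 0.03943571757021377 [0.53742407 0.15260595 0.18941277] [-0.7   0.37  0.47  1.85 -0.2   0.97 -2.06]
```

Call:
apply_moves --gripper 7.0 --series '[{"tx": 0.0,"ty": 0.0,"tz": 0.0,"rx": 0.0,"ry": 0.0,"rz": 0.0},{"tx": 0.0,"ty": 0.0,"tz": 0.0,"rx": 0.0,"ry": 0.0,"rz": 0.0},{"tx": 0.0,"ty": 0.0,"tz": 0.0,"rx": 0.0,"ry": 0.0,"rz": 0.0},{"tx": 0.0,"ty": 0.0,"tz": 0.0,"rx": 0.0,"ry": 0.0,"rz": 0.0},{"tx": 0.0,"ty": 0.0,"tz": 2.0,"rx": 0.0,"ry": 0.0,"rz": 0.0},{"tx": 0.0,"ty": 0.0,"tz": 4.0,"rx": 0.0,"ry": 0.0,"rz": 0.0},{"tx": -1.0,"ty": 1.0,"tz": 2.0,"rx": 0.0,"ry": 0.0,"rz": 0.14},{"tx": -1.5,"ty": 1.5,"tz": 0.0,"rx": 0.0,"ry": 0.0,"rz": 0.14}]'

```text
time: 18.45
position: [0.5138, 0.1758, 0.2722]
tcp_rot: [1.0, -0.029, 0.003, -0.001]
force: [-0.8, 0.5, -0.4]
opening: 0.0701
grasp_force: 0.0
```

Call:
apply_moves --gripper 0.0 --series '[{"tx": -1.5,"ty": 1.5,"tz": 0.0,"rx": 0.0,"ry": 0.0,"rz": 0.14},{"tx": -1.5,"ty": 1.5,"tz": 0.0,"rx": 0.0,"ry": 0.0,"rz": 0.14},{"tx": -1.5,"ty": 1.5,"tz": 0.0,"rx": 0.0,"ry": 0.0,"rz": 0.14},{"tx": -1.5,"ty": 1.5,"tz": 0.0,"rx": 0.0,"ry": 0.0,"rz": 0.14},{"tx": -1.5,"ty": 1.2,"tz": 0.0,"rx": 0.0,"ry": 0.0,"rz": 0.14},{"tx": -1.5,"ty": 1.0,"tz": 0.0,"rx": 0.0,"ry": 0.0,"rz": 0.14},{"tx": 0.0,"ty": 0.0,"tz": -2.0,"rx": 0.0,"ry": 0.0,"rz": 0.14},{"tx": 0.0,"ty": 0.0,"tz": -2.0,"rx": 0.0,"ry": 0.0,"rz": 0.14}]'

```text
time: 19.25
position: [0.421, 0.2592, 0.2288]
tcp_rot: [0.861, 0.509, 0.001, -0.0]
force: [0.0, 0.2, 0.7]
opening: 0.0106
grasp_force: 0.0
```

Call:
apply_moves --series '[{"tx": 0.0,"ty": 0.0,"tz": -3.0,"rx": 0.0,"ry": 0.0,"rz": 0.14},{"tx": 0.0,"ty": 0.0,"tz": -3.0,"rx": 0.0,"ry": 0.0,"rz": 0.14},{"tx": 0.0,"ty": 0.0,"tz": 0.0,"rx": 0.0,"ry": 0.0,"rz": 0.14},{"tx": 0.0,"ty": 0.0,"tz": 0.0,"rx": 0.0,"ry": 0.0,"rz": 0.14},{"tx": 0.0,"ty": 0.0,"tz": 0.0,"rx": 0.0,"ry": 0.0,"rz": 0.13},{"tx": 0.0,"ty": 0.0,"tz": 0.0,"rx": 0.0,"ry": 0.0,"rz": 0.0}]'

```text
time: 19.85
position: [0.4211, 0.2581, 0.1685]
tcp_rot: [0.641, 0.768, -0.0, -0.0]
force: [0.4, -0.2, 0.4]
opening: 0.0005
grasp_force: 0.0
```

```bash
python3 - <<'E'
from h import *
a=cap('wrist');save(a,'w5.png');s=r.observe();print(s['time'],s['position'],s['tcp_rot'],s['opening'],s['joint_pos'].round(2))
E
```

```text
19.9 [0.42116931 0.25818684 0.16861548] [ 6.42242688e-01  7.66501338e-01 -1.60332523e-04 -5.99699078e-05] 0.0005584224568719727 [-0.7   0.26  0.12  2.01 -0.04  0.87 -0.39]
```

View pics/w5.png

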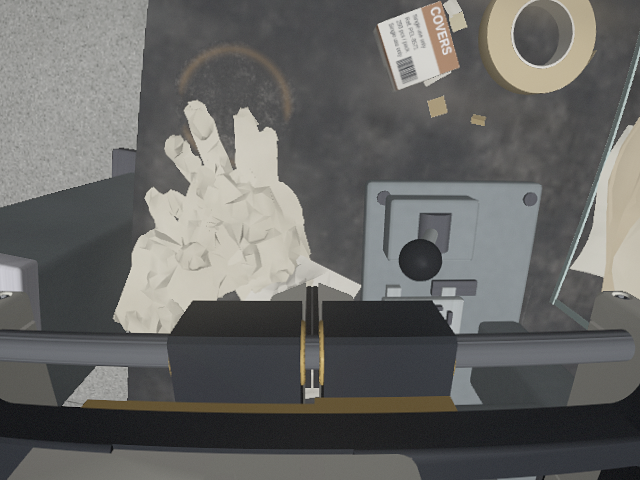

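The lock ball is at (420,260), level with the fingers along the gauge's y and clear of them. I lower the fingers and push along gauge +x.

Call:
apply_moves --series '[{"tx": 0.0,"ty": 0.0,"tz": -4.0,"rx": 0.0,"ry": 0.0,"rz": 0.0},{"tx": 0.0,"ty": 0.0,"tz": -4.0,"rx": 0.0,"ry": 0.0,"rz": 0.0},{"tx": 1.5,"ty": 0.27,"tz": 0.0,"rx": 0.0,"ry": 0.0,"rz": 0.0},{"tx": 1.5,"ty": 0.27,"tz": 0.0,"rx": 0.0,"ry": 0.0,"rz": 0.0},{"tx": 1.2,"ty": 0.21,"tz": 0.0,"rx": 0.0,"ry": 0.0,"rz": 0.0},{"tx": 1.2,"ty": 0.21,"tz": 0.0,"rx": 0.0,"ry": 0.0,"rz": 0.0},{"tx": 1.2,"ty": 0.21,"tz": 0.0,"rx": 0.0,"ry": 0.0,"rz": 0.0},{"tx": 1.2,"ty": 0.21,"tz": 0.0,"rx": 0.0,"ry": 0.0,"rz": 0.0}]'

```text
time: 20.7
position: [0.5001, 0.2726, 0.089]
tcp_rot: [0.641, 0.767, 0.0, 0.0]
force: [-0.8, 0.8, 0.6]
opening: 0.0004
grasp_force: 0.5
```

Call:
apply_moves --series '[{"tx": 1.0,"ty": 0.18,"tz": 0.0,"rx": 0.0,"ry": 0.0,"rz": 0.0},{"tx": 0.6,"ty": 0.1,"tz": 0.0,"rx": 0.0,"ry": 0.0,"rz": 0.0},{"tx": 0.3,"ty": 0.05,"tz": 0.0,"rx": 0.0,"ry": 0.0,"rz": 0.0},{"tx": 0.0,"ty": 0.0,"tz": 0.0,"rx": 0.0,"ry": 0.0,"rz": 0.0}]'

```text
time: 21.1
position: [0.5186, 0.2755, 0.0886]
tcp_rot: [0.641, 0.767, 0.0, 0.0]
force: [-0.4, 0.9, 0.1]
opening: 0.0003
grasp_force: 0.0
```

Call:
apply_moves --series '[{"tx": 0.3,"ty": 0.05,"tz": 0.0,"rx": 0.0,"ry": 0.0,"rz": 0.0},{"tx": 0.3,"ty": 0.05,"tz": 0.0,"rx": 0.0,"ry": 0.0,"rz": 0.0},{"tx": 0.0,"ty": 0.0,"tz": 0.0,"rx": 0.0,"ry": 0.0,"rz": 0.0}]'

```text
time: 21.4
position: [0.5205, 0.2761, 0.0884]
tcp_rot: [0.641, 0.768, -0.003, -0.002]
force: [-9.9, -2.6, 6.6]
opening: 0.0007
grasp_force: 5.2
```

Call:
apply_moves --series '[{"tx": -2.0,"ty": -0.35,"tz": 0.0,"rx": 0.0,"ry": 0.0,"rz": 0.0},{"tx": -3.0,"ty": -0.5,"tz": 0.0,"rx": 0.0,"ry": 0.0,"rz": 0.0},{"tx": -2.0,"ty": 1.0,"tz": 4.0,"rx": 0.0,"ry": 0.0,"rz": 0.0},{"tx": -1.0,"ty": 2.0,"tz": 4.0,"rx": 0.0,"ry": 0.0,"rz": 0.0},{"tx": -1.0,"ty": 3.5,"tz": 3.0,"rx": 0.0,"ry": 0.0,"rz": 0.0},{"tx": -1.0,"ty": 4.5,"tz": 0.0,"rx": 0.0,"ry": 0.0,"rz": 0.0},{"tx": -1.0,"ty": 4.5,"tz": 0.0,"rx": 0.0,"ry": 0.0,"rz": 0.0},{"tx": 0.0,"ty": 0.0,"tz": 0.0,"rx": 0.0,"ry": 0.0,"rz": 0.0}]'

```text
time: 22.2
position: [0.4101, 0.4316, 0.1996]
tcp_rot: [0.637, 0.771, 0.002, -0.002]
force: [-1.4, 0.2, 0.2]
opening: 0.0005
grasp_force: 0.0
```

```bash
python3 - <<'E'
from h import *
a=cap('scene');b=cap('top')
q=cv2.resize(a['img'][165:285,240:390],None,fx=4,fy=4,interpolation=cv2.INTER_CUBIC)
p=cv2.resize(b['img'][175:270,210:370],None,fx=3.75,fy=3.75,interpolation=cv2.INTER_CUBIC)
p=p[:,:]; q=cv2.resize(q,(360,288)); q2=cv2.resize(p,(600,356)); 
o=np.zeros((600,800,3),np.uint8); o[:356,:600]=q2; q=cv2.resize(a['img'][170:260,240:390],(400,240),interpolation=cv2.INTER_CUBIC); o[358:598,:400]=q
cv2.imwrite('pics/fin.png',o[:,:,::-1]); print(r.observe()['position'],r.observe()['time'])
E
```

```text
[0.41319141 0.42437488 0.19864531] 22.3
```

View pics/fin.png

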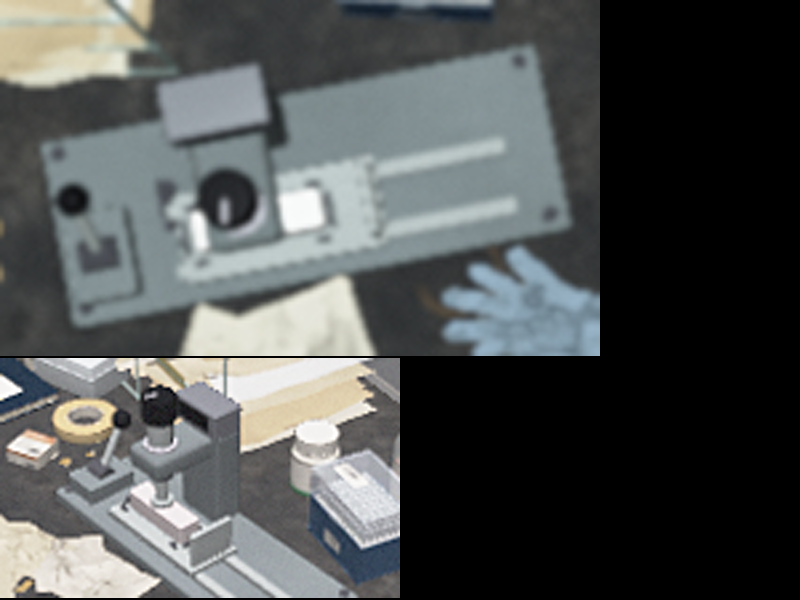

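The lever ball at (73,198) now leans to the rear. The bar is home with the spindle on it, and the cap's line has turned by about −253°, which matches the commanded turn. The robot is clear, so I hand in.

```bash
python3 -c "
from cell import r
print(r.job_done())"
```

```text
the job is handed in; nothing more can be done
None
```

I handed the job in at about 22 s of the 72 s: the long bar is clamped in the home carriage, the cap turned about 4.4 rad clockwise (well past three clicks by my estimate), and the lock lever is at its far stop. The hand-in returned no verdict.

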